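# Turn the pasta-bench sign to green and put its keeper collar on

## Task

The pasta bench is free for the next guests: spin the two-sided sign half a turn on its shaft, so that the green face, now towards the robot, looks out over the table where the red one was, square with the sign's wooden foot. Then take the dark steel keeper collar from the bamboo turntable and slip it over the top of the shaft until it sits flat on the sign's hub, with the sign still facing the right way. Leave all the other things where they are.

Things in the scene. Friction and masses are not known exactly. Their poses are not given: they have to be found in the camera images.
- stand: Fixed sign stand on the 20 mm thick chestnut board: wooden foot 90 (x) by 140 (y) by 15 high, and a fixed vertical steel shaft 16 in diameter whose top 8 mm taper to 7. Origin: centre of the foot's underside, on the shaft axis; z up, x at right angles to the foot's long edges and pointing away from the robot (turned up to 0.5 rad either way).
- shaft_top (a point): Tip of the fixed shaft, on its axis, 207 mm above the foot's underside and 45 mm above the top of the sign's hub.
- sign (a joint): Turn of the sign about the fixed vertical shaft, rad, positive counter-clockwise seen from above. 0: sign square with the foot, red face (white bar) towards the stand's +x, green face (white disc) towards its -x. It starts within 0.35 of 0. Half a turn either way (+3.14 or -3.14) shows green towards +x; stops at +3.6 and -3.6. It has light friction (0.03 Nm) and stays where it is left.
- sign_mid (a point): Middle of the sign: an upright panel 130 wide, 100 high, 20 thick (22 over the paint), the shaft through its middle; this point, on the shaft axis, is 100 above the foot's underside, the panel's lower edge 50, its upper edge 150. On the upper edge stand the hub, a wooden disc 32 in diameter and 12 high round the shaft, and the peg. Own x: out of the red face.
- peg (a point): Upright round brass peg on the sign's upper edge, to turn it by: 10 in diameter, 32 high, its axis 55 mm from the shaft axis and turning with the sign. At joint 0 it is towards the stand's +y (at an angle of 90 deg + joint from the stand's +x). This point is on the peg's axis, half-way up: 166 above the foot's underside.
- collar_mid (a point): Loose dark steel keeper collar, a plain ring 44 in outer and 22 in inner diameter, 36 high, about 0.12 kg, standing flat on the turntable at the start. This point: its centre, half-way up, 18 above its underside; z along its bore. On the hub this point is 180 above the foot's underside.
- collar: The same collar; origin at the centre of its underside.
- turntable: Bamboo turntable 280 in diameter, its top 28 above the board (48 above the table). Fixed: it does not turn. Origin: centre of its underside. Collar, ramekin, stamp and tumbler stand on it about 92 mm from its centre, some 130 mm apart.
- ramekin: Bystander: glazed blue ramekin, 80 across, 45 high, on the turntable. Origin at the centre of its underside.
- stamp: Bystander: stainless steel pasta stamp, 52 across, 74 high, on the turntable. Origin at the centre of its underside.
- tumbler: Bystander: clear glass tumbler, 72 across, 95 high, on the turntable. Origin at the centre of its underside.
- rolling_pin: Bystander: thin beech rolling pin, 26 thick, 430 long along its y, lying at the board's far edge. Origin at the middle of its underside.
- brush: Bystander: orange silicone brush, 210 long along its x, 12 high, lying at the board's left (+y) end. Origin near its middle, on its underside.
- cutter: Bystander: brass pasta wheel with wooden handle, 170 long along its x, 36 high, lying at the board's right (-y) end. Origin near its middle, on its underside.
- jar: Bystander: white ceramic jar with steel lid, 68 across, 100 high, towards the board's far right corner. Origin at the centre of its underside.
There are look-alikes about, which are no part of the job. Of the things shaped like the collar, the dark steel one is meant.

How it is judged:
On the way, in this order (a step that is already met when the one before it is completed fails the run):
1. the sign stands half a turn from its zero (green outward, within 0.2 rad of square with the foot) and is still ((value of joint sign between 2.94159 and 3.34159 rad or value of joint sign between -3.34159 and -2.94159 rad) and velocity of joint sign between -0.1 and 0.1 rad/s), for 0.3 s.
2. the collar is over the shaft and flat on the hub (horizontal distance between collar_mid and shaft_top below 0.006 m and z of collar_mid in the frame of stand between 0.175 and 0.185 m and angle between collar_mid's own z axis and vertical below 0.12 rad), for 0.2 s.
At the end, for the whole second after the job is handed in: The sign is half a turn from zero either way (green face outward), within 0.2 rad, and still; the collar is round the shaft (centre within 6 mm of the shaft axis), flat on the hub (centre 175 to 185 mm above the foot's underside, tilted less than 0.12 rad) and at rest (all of step 1 and all of step 2 and linear speed of collar below 0.02 m/s); the robot touches nothing.
It fails at once if a bystander (ramekin, stamp, tumbler, rolling pin, brush, pasta wheel or jar) is moved more than 30 mm (distance of any of ramekin, stamp, tumbler, rolling_pin, brush, cutter, jar from where it was at the start of the episode above 0.03 m).
It also fails if it takes over 64 s, if anything falls off the work surface, if the arm or the gripper's body presses on something with over 40 N, if the wrist force passes 120 N, or if a joint passes its speed limit or range.

## Robot

A 7-joint arm with a two-finger parallel gripper is mounted at the origin on the work surface. World frame = base frame: x ahead of the robot, y to its left, z up, the work surface at z = 0. Lengths are in m, angles in rad, forces in N, time in s.
With the tool pointing down it reaches from about 0.425 to 0.8 m from the base axis. Payload 8.3 kg.
Tool frame: the origin (TCP) lies at the very end of the fingers, on their centre line; the grasp point (between the pads) lies 19 mm behind it (bot.hold_point_z is the distance from the TCP to the grasp point, in m); z points along the fingers, y is the line along which they close (so a half turn about z gives the same grasp; the last joint's range is limited). The gripper opens to 85 mm and grips with 20 to 120 N. Pads are 22 mm wide; open, the fingers measure 114 mm over their backs; the gripper's body (76 mm by 85 mm) begins 54 mm behind the grasp point. The pads swing forward as they close: fully open they stand 13 mm farther back than shut.
Start: joints at [-0.063, 0.383, 0.016, 1.37, -0.006, 1.388, -0.046], TCP at [0.625, 0, 0.231] pointing down, gripper open.
Joint ranges: [-2.95, 2.95], [-0.25, 2.06], [-1.52, 1.56], [0.18, 2.33], [-1.44, 4.58], [0.02, 2.06], [-3.01, 3.01]. Speed limits (rad/s): [2.39, 2.39, 3.01, 3.01, 3.14, 3.14, 3.14].

## Interface

Orientations are given as a rotation vector (axis times angle).
In Python, from workcell import bot gives the robot as it stands.
- The arm moves only by the tool drive_tool, never from a script. Its argument "steps" is a list of rows, each an object with "slide": the shift along the tool's x, y, z in m, a list of three; "turn": the turn, a rotation vector about the tool's x, y, z in degrees, a list of three; "hand": the finger opening in m, from 0 to 0.0854. A call has 1 to 12 rows; each row shifts and turns the commanded pose from where the row before left it, along the tool's axes as they then stand; what a row does not reach is not made up. A row lasts 1/12 s, in which the tool goes at most 41.7 mm and 7.16 degrees, less where a joint would pass 70% of its speed; a pose out of reach is approached as far as the arm can. A call is refused whole if a number of a shift passes 0.0417 or a number of a turn 7.16, either way. A call with a gripper value outside its range is refused whole. The fingers move at their own pace and stop on an object; "grip_force" is the grip in N (left out, the last holds). Time passes only in rows, so rows that do not move let the fingers close. It gives the time, the measured TCP pose, the force, the opening and the grip force at its end, in the units of the state.
- bot.get_obs(): the state, without advancing time (a new reading comes with each control period).
- bot.snapshot(name): name is "scene" or "side" or "wrist"; returns a dict with "color" (420x560x3 uint8, blue, green, red), "z_map" (420x560 float32, m along the optical axis (not along the pixel's ray), 0 where there is no reading), "camera_matrix" (3x3 intrinsics, pixels), "world_from_camera" (4x4, takes a point from camera to world coordinates). Camera axes: x right, y up, looking along -z (the intrinsics and any distortion apply to the point x, -y, -z); pixel columns grow to the right and rows downward; lengths in m; the calibration is good to about 2 mm. A picture is of the moment at which its call begins.
- bot.sign_off(): hands the job in; it is judged then, once.
Trained networks look in a picture, given as the dict that the camera call returned (one of the last four; its "shot" number tells which), for a name from the list of things; names that differ only in an ending like _2 or _b are one class to them, and where a whole thing is asked for, a point or a joint stands for the part that bears it (a point fixed in the world has none). Each returns a list of dicts, best first, with "p" (0 to 1); they miss things now and then, are a little off and sometimes report something else, mostly with a low value. They report only what shows in the picture. A call takes as long as a camera call. They do not tell look-alikes from the thing itself.
- bot.look_for(picture, target): "position" ([row, column] in pixels, amid what is visible of it).
The state is a dict: "time_s": time; "joints": joint angles; "dq": joint speeds; "joint_torque": joint torques, N m; "tool_pos": TCP position; "tool_rot": TCP orientation; "contact_force": force on the tool from outside, world axes, zero at the start; "torque": the same for the moment, N m; "finger_gap": finger opening in m; "gripper_force": force on a finger pad.
Only numpy, scipy, OpenCV 4.12 (cv2) and the standard library are available. Lean on these libraries where they do the work, as an engineer would, in place of code of your own. Each camera call takes 0.05 s, during which the arm holds its last target. There are 200 camera calls.

## Working session

There is one attempt and no reset: what is moved stays moved. The work goes in short steps, Python scripts to look and compute and a tool call to move; the robot and the scene stay as the last step left them, time stands still between calls to the robot, and variables do not carry over. Pictures are saved under pics/ and viewed, at most 10 in all, crops included, and the job is handed in when it is done.

Besides the shell and the picture viewer there is one more tool, called after "Request:" as name(argument=value, ...), one argument or row to a line, values as JSON. drive_tool: Moves the arm, as the interface text tells. Its arguments: {"type":"object","properties":{"steps":{"type":"array"},"grip_force":{"type":"number"}},"required":["steps"]}

```bash
mkdir -p pics; cat > h.py <<'E'
import numpy as np, cv2
from workcell import bot
def w(s,r,c,z=None):
    K=s["camera_matrix"];T=s["world_from_camera"]
    d=np.array([(c-K[0,2])/K[0,0],-(r-K[1,2])/K[1,1],-1.])
    if z is None: k=s["z_map"][int(r),int(c)]
    else: k=(z-T[2,3])/(T[:3,:3]@d)[2]
    return T[:3,:3]@(d*k)+T[:3,3]
def cloud(s):
    K=s["camera_matrix"];T=s["world_from_camera"];Z=s["z_map"]
    r,c=np.mgrid[:Z.shape[0],:Z.shape[1]]
    P=np.stack([(c-K[0,2])/K[0,0]*Z,-(r-K[1,2])/K[1,1]*Z,-Z],-1)@T[:3,:3].T+T[:3,3]
    P[Z==0]=np.nan
    return P
E
python3 - <<'E'
from h import *
for n in ["scene","side","wrist"]:
    s=bot.snapshot(n); cv2.imwrite(f"pics/{n}0.png",s["color"]); np.savez(f"{n}0.npz",**{k:v for k,v in s.items() if isinstance(v,np.ndarray)})
    print(n,s["world_from_camera"][:3,3].round(3))
    for t in ["collar","stand","sign","peg","turntable","ramekin","stamp","tumbler"]:
        for d in bot.look_for(s,t)[:3]:
            r,c=d["position"]; print(n,t,round(d["p"],2),int(r),int(c),w(s,r,c).round(3))
o=bot.get_obs();print(o["tool_pos"],o["tool_rot"],o["time_s"])
E
```

```text
scene [ 1.26  -0.35   1.284]
scene collar 0.63 208 158 [ 0.23  -0.334  0.017]
scene collar 0.51 233 218 [ 0.46  -0.191  0.083]
scene collar 0.48 208 184 [ 0.285 -0.251  0.035]
scene stand 0.72 200 337 [0.545 0.184 0.144]
scene sign 0.68 189 337 [0.523 0.195 0.168]
scene peg 0.62 193 336 [0.533 0.184 0.166]
scene turntable 0.58 267 220 [ 0.608 -0.234  0.139]
scene turntable 0.52 189 339 [0.528 0.197 0.17 ]
scene ramekin 0.72 257 251 [ 0.566 -0.126  0.049]
scene stamp 0.49 255 187 [ 0.502 -0.306  0.092]
scene tumbler 0.9 279 213 [ 0.594 -0.259  0.059]
scene tumbler 0.31 190 335 [0.523 0.189 0.167]
side [ 0.084 -0.901  1.294]
side collar 0.85 339 246 [ 0.084 -0.901  1.294]
side collar 0.79 284 294 [ 0.445 -0.202  0.087]
side collar 0.67 367 245 [ 0.241 -0.329  0.008]
side stand 0.59 183 251 [0.49  0.206 0.09 ]
side sign 0.82 172 251 [0.493 0.205 0.14 ]
side peg 0.95 171 248 [0.483 0.203 0.147]
side turntable 0.94 295 318 [ 0.503 -0.239  0.044]
side ramekin 0.95 254 325 [ 0.586 -0.126  0.052]
side stamp 0.84 310 324 [ 0.483 -0.307  0.082]
side tumbler 0.77 279 359 [ 0.591 -0.293  0.142]
wrist [0.625 0.082 0.373]
wrist collar 0.7 349 2 [ 0.28  -0.228  0.009]
wrist collar 0.38 326 105 [ 0.439 -0.161  0.051]
wrist stand 0.81 6 130 [0.5   0.148 0.035]
wrist turntable 0.73 320 200 [ 0.551 -0.124  0.092]
wrist ramekin 0.73 329 237 [ 0.581 -0.164  0.053]
wrist tumbler 0.87 387 270 [ 0.615 -0.235  0.061]
[6.24960806e-01 1.61930324e-05 2.31285911e-01] [-2.22135524e+00 -2.22138878e+00  6.67087216e-05] 1.35
```

View pics/scene0.png

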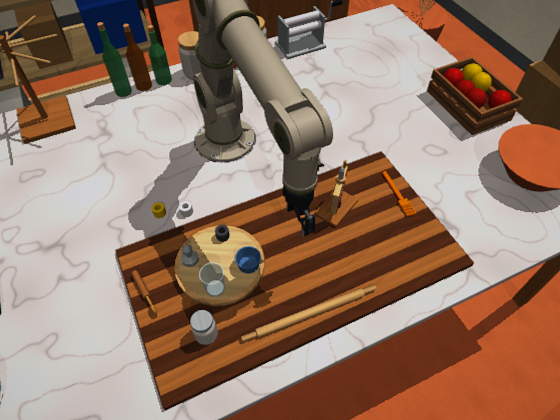

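View pics/side0.png

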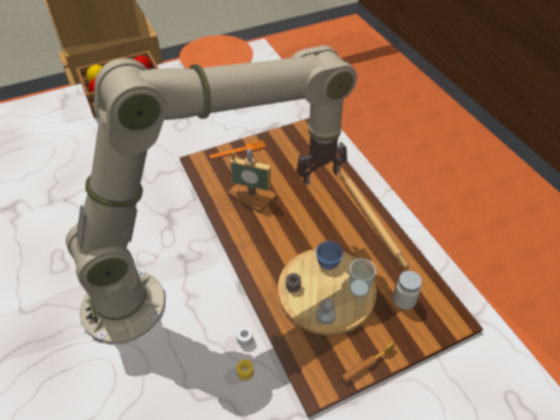

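The scene view shows the dark collar at (233,218) on the turntable; look-alikes are the brass ring at (208,158) and the white ring at (208,184), on the table. In the side view the collar is at (284,294), white at (339,246), brass at (367,245), and the sign is at (172,251), green face with its white disc towards the robot. I choose the dark one on the turntable.

```bash
python3 - <<'E'
from h import *
ims=[]
for n,(r,c),(r2,c2) in [("scene",(195,337),(233,218)),("side",(180,250),(284,294))]:
    s=dict(np.load(f"{n}0.npz")); P=cloud(s)
    for (a,b) in [(r,c),(r2,c2)]:
        ims.append(cv2.resize(s["color"][a-35:a+35,b-45:b+45],(390,300),interpolation=cv2.INTER_CUBIC))
    X,Y,Z=P[...,0],P[...,1],P[...,2]
    m=(abs(X-.45)<.06)&(abs(Y+.195)<.045)&(Z>.074)&(Z<.1); q=P[m]; 
    print(n,"collar",len(q),q.min(0).round(3),q.max(0).round(3),q.mean(0).round(4))
    reg=(abs(X-.5)<.12)&(abs(Y-.2)<.12)
    for lo,hi in [(.028,.042),(.075,.16),(.16,.176),(.178,.188),(.19,.21),(.211,.24)]:
        q=P[reg&(Z>lo)&(Z<hi)]
        if len(q)<3: print(lo,len(q)); continue
        u=np.linalg.svd(q[:,:2]-q[:,:2].mean(0),full_matrices=False)
        print(lo,len(q),q.mean(0).round(3),q.min(0).round(3),q.max(0).round(3),"dir",np.degrees(np.arctan2(u[2][0,1],u[2][0,0])).round(1),u[1].round(3))
cv2.imwrite("pics/crop.png",np.vstack([np.hstack(ims[:2]),np.hstack(ims[2:])]))
E
```

```text
scene collar 122 [ 0.43  -0.199  0.074] [ 0.476 -0.157  0.09 ] [ 0.4541 -0.1784  0.0828]
0.028 677 [0.504 0.213 0.035] [0.39  0.085 0.028] [0.619 0.315 0.042] dir -71.9 [1.155 0.738]
0.075 157 [0.531 0.191 0.118] [0.457 0.169 0.076] [0.548 0.267 0.16 ] dir -49.8 [0.396 0.073]
0.16 142 [0.511 0.205 0.169] [0.437 0.166 0.16 ] [0.548 0.267 0.176] dir -44.3 [0.453 0.081]
0.178 53 [0.493 0.222 0.183] [0.453 0.203 0.178] [0.509 0.259 0.188] dir -42.9 [0.139 0.065]
0.19 38 [0.483 0.23  0.199] [0.447 0.211 0.19 ] [0.502 0.262 0.21 ] dir -41.8 [0.171 0.024]
0.211 25 [0.496 0.217 0.222] [0.489 0.211 0.211] [0.502 0.225 0.229] dir -124.6 [0.02  0.019]
side collar 157 [ 0.429 -0.204  0.074] [ 0.473 -0.159  0.09 ] [ 0.4503 -0.1824  0.0827]
0.028 644 [0.488 0.201 0.034] [0.39  0.09  0.028] [0.591 0.316 0.042] dir -47.3 [1.091 0.579]
0.075 737 [0.49  0.207 0.118] [0.438 0.165 0.075] [0.548 0.26  0.16 ] dir -40.9 [1.061 0.098]
0.16 228 [0.492 0.212 0.168] [0.441 0.166 0.16 ] [0.544 0.263 0.175] dir -41.5 [0.582 0.106]
0.178 51 [0.488 0.217 0.182] [0.448 0.202 0.178] [0.508 0.255 0.188] dir -41.5 [0.132 0.056]
0.19 38 [0.473 0.23  0.199] [0.446 0.205 0.19 ] [0.498 0.261 0.21 ] dir -45.6 [0.175 0.025]
0.211 26 [0.492 0.214 0.219] [0.486 0.207 0.212] [0.499 0.221 0.228] dir 143.5 [0.019 0.017]
```

View pics/crop.png

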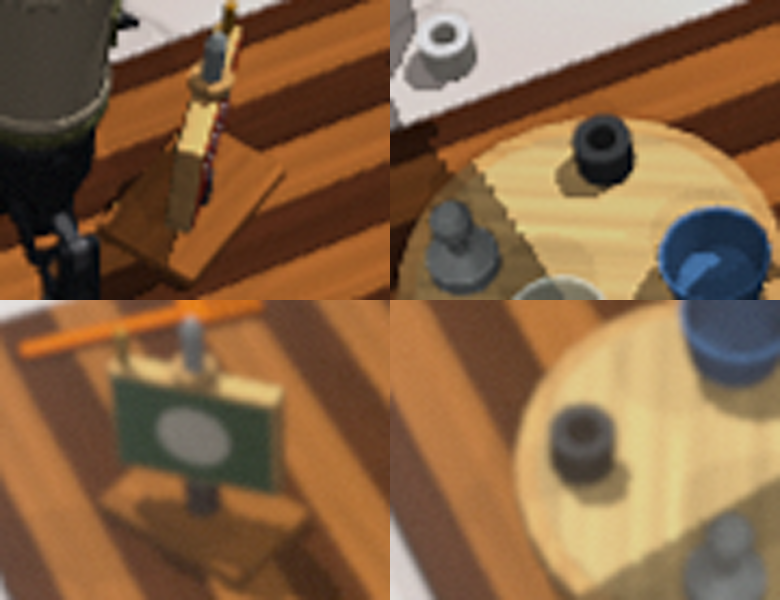

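Top left shows the sign from the far side: the peg is at the upper end, shaft and hub next to it. Top right and bottom right show a plain dark ring on the bamboo, which is the right collar. Next I'll fit the foot's yaw.

```bash
python3 - <<'E'
from h import *
from scipy.optimize import minimize
for n in ["scene","side"]:
    P=cloud(dict(np.load(f"{n}0.npz"))).reshape(-1,3)
    d=np.hypot(P[:,0]-.494,P[:,1]-.215)
    q=P[(d<.1)&(P[:,2]>.029)&(P[:,2]<.045),:2]; o=P[(d<.12)&(P[:,2]<.025)&(P[:,2]>.01),:2]
    def f(p):
        def ins(a):
            c,s=np.cos(p[2]),np.sin(p[2]);v=a-p[:2];u=np.stack([v@[c,s],v@[-s,c]],1)
            return np.max(np.abs(u)-[.045,.07],axis=1)
        return np.clip(ins(q),0,.008).sum()+np.clip(-ins(o),0,.008).sum()
    best=min((minimize(f,[.494,.215,y],method="Nelder-Mead",options=dict(initial_simplex=[[.494,.215,y],[.5,.215,y],[.494,.22,y],[.494,.215,y+.15]])) for y in np.radians([-20,0,15,30,45,60])),key=lambda r:r.fun)
    print(n,len(q),len(o),best.x.round(4),np.degrees(best.x[2]).round(1),best.fun)
E
```

```text
scene 659 1609 [0.4924 0.2202 0.4851] 27.8 0.10206564025726715
side 621 1564 [0.4936 0.2182 0.4861] 27.8 0.17098449422570128
```

Request:
drive_tool(
  steps=[
    {"slide": [0.0256, -0.01725, -0.0029], "turn": [0, 0, 0], "hand": 0.04},
    {"slide": [0.0256, -0.01725, -0.0029], "turn": [0, 0, 0], "hand": 0.04},
    {"slide": [0.0256, -0.01725, -0.0029], "turn": [0, 0, 0], "hand": 0.04},
    {"slide": [0.0256, -0.01725, -0.0029], "turn": [0, 0, 0], "hand": 0.04},
    {"slide": [0.0256, -0.01725, -0.0029], "turn": [0, 0, 0], "hand": 0.04},
    {"slide": [0.0256, -0.01725, -0.0029], "turn": [0, 0, 0], "hand": 0.04},
    {"slide": [0.0256, -0.01725, -0.0029], "turn": [0, 0, 0], "hand": 0.04},
    {"slide": [0.0256, -0.01725, -0.0029], "turn": [0, 0, 0], "hand": 0.04},
    {"slide": [0.0256, -0.01725, -0.0029], "turn": [0, 0, 0], "hand": 0.04},
    {"slide": [0.0256, -0.01725, -0.0029], "turn": [0, 0, 0], "hand": 0.04},
    {"slide": [0, 0, 0], "turn": [0, 0, 6.8], "hand": 0.04},
    {"slide": [0, 0, 0], "turn": [0, 0, 6.8], "hand": 0.04},
  ],
  grip_force=30,
)

```text
time_s: 2.35
tool_pos: [0.451, 0.2585, 0.2609]
tool_rot: [-2.469, -1.942, -0.002]
contact_force: [1.3, -1.0, 0.0]
finger_gap: 0.0398
gripper_force: 0.0
```

Request:
drive_tool(
  steps=[
    {"slide": [0, 0, 0], "turn": [0, 0, 6.8], "hand": 0.04},
    {"slide": [0, 0, 0], "turn": [0, 0, 6.8], "hand": 0.04},
    {"slide": [0, 0, 0], "turn": [0, 0, 6.8], "hand": 0.04},
    {"slide": [0, 0, 0], "turn": [0, 0, 6.8], "hand": 0.04},
    {"slide": [0, 0, 0], "turn": [0, 0, 6.8], "hand": 0.04},
    {"slide": [0, 0, 0], "turn": [0, 0, 6.8], "hand": 0.04},
    {"slide": [0, 0, 0], "turn": [0, 0, 6.8], "hand": 0.04},
    {"slide": [0, 0, 0], "turn": [0, 0, 6.8], "hand": 0.04},
    {"slide": [0, 0, 0], "turn": [0, 0, 6.8], "hand": 0.04},
    {"slide": [0, 0, 0], "turn": [0, 0, 6.8], "hand": 0.04},
    {"slide": [0, 0, 0], "turn": [0, 0, 6.8], "hand": 0.04},
    {"slide": [0, 0, 0], "turn": [0, 0, 6.8], "hand": 0.04},
  ],
)

```text
time_s: 3.35
tool_pos: [0.4525, 0.256, 0.2604]
tool_rot: [-3.138, 0.152, -0.0]
contact_force: [-0.5, 0.7, 0.5]
finger_gap: 0.0399
gripper_force: 0.0
```

Request:
drive_tool(
  steps=[
    {"slide": [0, 0, 0], "turn": [0, 0, 6.8], "hand": 0.04},
    {"slide": [0, 0, 0], "turn": [0, 0, 6.8], "hand": 0.04},
    {"slide": [0, 0, 0], "turn": [0, 0, 6.8], "hand": 0.04},
    {"slide": [0, 0, 0], "turn": [0, 0, 6.8], "hand": 0.04},
    {"slide": [0, 0, 0], "turn": [0, 0, 0], "hand": 0.04},
    {"slide": [0, 0, 0], "turn": [0, 0, 0], "hand": 0.04},
  ],
)

```text
time_s: 3.85
tool_pos: [0.4524, 0.2561, 0.2604]
tool_rot: [-3.018, 0.871, -0.0]
contact_force: [0.2, -1.0, -0.7]
finger_gap: 0.0401
gripper_force: 0.0
```

```bash
cat >> h.py <<'E'
from scipy.spatial.transform import Rotation as R
def st():
    o=bot.get_obs();M=R.from_rotvec(o["tool_rot"]).as_matrix()
    print("t",o["time_s"],"pos",np.round(o["tool_pos"],4),"yang",np.degrees(np.arctan2(M[1,1],M[0,1])).round(1),"zax",M[:,2].round(3),"F",np.round(o["contact_force"],1),"gap",round(o["finger_gap"],4),"gf",np.round(o["gripper_force"],1),"q",np.round(o["joints"],2))
    return o,M
def to(p):
    o,M=st();print("slide",(M.T@(np.array(p)-o["tool_pos"])).round(4))
E
python3 - <<'E'
from h import *
to([.4525,.256,.176])
s=bot.snapshot("wrist");cv2.imwrite("pics/w1.png",s["color"])
P=cloud(s);T=s["world_from_camera"];print(T[:3,3])
X,Y,Z=P[...,0],P[...,1],P[...,2];reg=(np.hypot(X-.493,Y-.219)<.08)
for lo,hi in [(.16,.176),(.178,.188),(.19,.208),(.211,.24)]:
    q=P[reg&(Z>lo)&(Z<hi)];print(lo,len(q),*( (q.mean(0).round(4),q.min(0).round(3),q.max(0).round(3)) if len(q) else ()))
E
```

```text
t 3.85 pos [0.4524 0.2561 0.2604] yang -122.2 zax [ 0.  0. -1.] F [ 0.2 -1.  -0.7] gap 0.0401 gf 0.0 q [-0.56  0.14 -0.02  1.61  0.    1.39 -2.71]
slide [0.0001 0.     0.0844]
[0.52182363 0.21302298 0.40248222]
0.16 4882 [0.5015 0.2138 0.1691] [0.44  0.171 0.16 ] [0.547 0.271 0.176]
0.178 1318 [0.4943 0.2219 0.1816] [0.452 0.205 0.178] [0.509 0.261 0.188]
0.19 362 [0.465  0.2477 0.1994] [0.448 0.213 0.19 ] [0.501 0.262 0.208]
0.211 797 [0.4942 0.2205 0.2223] [0.485 0.213 0.211] [0.501 0.229 0.228]
```

View pics/w1.png

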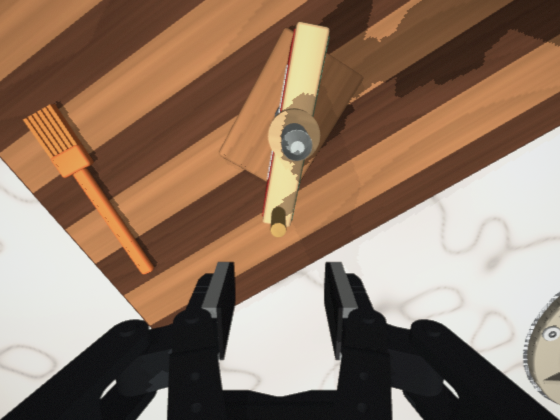

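The wrist view shows the peg tip at (228,278), midway between the fingers' columns, with the shaft at (145,295) and the brush well to the left. I'll descend and close.

Request:
drive_tool(
  steps=[
    {"slide": [0, 0, 0.028], "turn": [0, 0, 0], "hand": 0.04},
    {"slide": [0, 0, 0.028], "turn": [0, 0, 0], "hand": 0.04},
    {"slide": [0, 0, 0.028], "turn": [0, 0, 0], "hand": 0.04},
    {"slide": [0, 0, 0], "turn": [0, 0, 0], "hand": 0.04},
    {"slide": [0, 0, 0], "turn": [0, 0, 0], "hand": 0.0},
    {"slide": [0, 0, 0], "turn": [0, 0, 0], "hand": 0.0},
    {"slide": [0, 0, 0], "turn": [0, 0, 0], "hand": 0.0},
    {"slide": [0, 0, 0], "turn": [0, 0, 0], "hand": 0.0},
    {"slide": [0, 0, 0], "turn": [0, 0, 0], "hand": 0.0},
  ],
  grip_force=25,
)

```text
time_s: 4.65
tool_pos: [0.4535, 0.2567, 0.1784]
tool_rot: [-3.014, 0.875, -0.004]
contact_force: [-1.1, -0.3, 7.0]
finger_gap: 0.0086
gripper_force: 25.7
```

```bash
python3 - <<'E'
from h import *
o,M=st()
S=np.array([.4932,.2205]); print("ang",np.degrees(np.arctan2(*(o["tool_pos"][:2]-S)[::-1])),np.hypot(*(o["tool_pos"][:2]-S)))
# per row slide: -6.68deg tool turn (ccw world), 24 rows
th=np.radians(160/24); r=o["tool_pos"][:2]-S; r=r/np.hypot(*r)*.055
d=R.from_euler("z",th).as_matrix()[:2,:2]@r-r
print("slide/row",(M.T@np.r_[d,0]).round(5))
E
```

```text
t 4.65 pos [0.4535 0.2567 0.1784] yang -122.4 zax [ 0.003  0.002 -1.   ] F [-1.1 -0.3  7. ] gap 0.0086 gf 25.7 q [-0.55  0.19 -0.02  1.74  0.01  1.21 -2.72]
ang 137.61407554808142 0.053712139615808965
slide/row [-7.40e-04  6.35e-03 -2.00e-05]
```

Request:
drive_tool(
  steps=[
    {"slide": [0, 0, -0.004], "turn": [0, 0, 0], "hand": 0.0},
    {"slide": [-0.00074, 0.00635, 0], "turn": [0, 0, -6.67], "hand": 0.0},
    {"slide": [-0.00074, 0.00635, 0], "turn": [0, 0, -6.67], "hand": 0.0},
    {"slide": [-0.00074, 0.00635, 0], "turn": [0, 0, -6.67], "hand": 0.0},
    {"slide": [-0.00074, 0.00635, 0], "turn": [0, 0, -6.67], "hand": 0.0},
    {"slide": [-0.00074, 0.00635, 0], "turn": [0, 0, -6.67], "hand": 0.0},
    {"slide": [-0.00074, 0.00635, 0], "turn": [0, 0, -6.67], "hand": 0.0},
  ],
)

```text
time_s: 5.23
tool_pos: [0.4389, 0.2198, 0.1788]
tool_rot: [3.133, 0.216, 0.0]
contact_force: [13.5, 2.0, -21.6]
finger_gap: 0.0088
gripper_force: 25.1
```

```bash
python3 - <<'E'
from h import *
a=np.radians(137.6+40);to([.4932+.055*np.cos(a),.2205+.055*np.sin(a),.18])
E
```

```text
t 5.2333 pos [0.4389 0.2198 0.1788] yang -82.1 zax [ 0.    -0.001 -1.   ] F [ 13.5   2.  -21.6] gap 0.0088 gf 25.1 q [-0.47  0.13 -0.07  1.8   0.01  1.21 -1.97]
slide [-0.0002 -0.0031 -0.0012]
```

Request:
drive_tool(
  steps=[
    {"slide": [0.0015, 0, 0.0015], "turn": [0, 0, 0], "hand": 0.0},
    {"slide": [-0.00074, 0.00635, 0], "turn": [0, 0, -6.67], "hand": 0.0},
    {"slide": [-0.00074, 0.00635, 0], "turn": [0, 0, -6.67], "hand": 0.0},
    {"slide": [-0.00074, 0.00635, 0], "turn": [0, 0, -6.67], "hand": 0.0},
    {"slide": [-0.00074, 0.00635, 0], "turn": [0, 0, -6.67], "hand": 0.0},
    {"slide": [-0.00074, 0.00635, 0], "turn": [0, 0, -6.67], "hand": 0.0},
    {"slide": [-0.00074, 0.00635, 0], "turn": [0, 0, -6.67], "hand": 0.0},
    {"slide": [-0.00074, 0.00635, 0], "turn": [0, 0, -6.67], "hand": 0.0},
  ],
)

```text
time_s: 5.9
tool_pos: [0.4553, 0.1815, 0.1787]
tool_rot: [-2.792, -1.439, -0.001]
contact_force: [3.4, 4.4, -9.9]
finger_gap: 0.0084
gripper_force: 26.2
```

```bash
python3 - <<'E'
from h import *
o,M=st();r=o["tool_pos"][:2]-[.4932,.2205];print(np.degrees(np.arctan2(r[1],r[0]))%360,np.hypot(*r), "F tool", M.T@o["contact_force"])
E
```

```text
t 5.9 pos [0.4553 0.1815 0.1787] yang -35.5 zax [-0.     0.001 -1.   ] F [ 3.4  4.4 -9.9] gap 0.0084 gf 26.2 q [-0.37  0.13 -0.08  1.81  0.01  1.2  -1.07]
225.83360230563838 0.054398436154248574 F tool [5.51532302 0.25868348 9.88847031]
```

Request:
drive_tool(
  steps=[
    {"slide": [-0.0007, 0.0063, 0.001], "turn": [0, 0, -6.6], "hand": 0.0},
    {"slide": [-0.00074, 0.0063, 0], "turn": [0, 0, -6.6], "hand": 0.0},
    {"slide": [-0.00074, 0.0063, 0], "turn": [0, 0, -6.6], "hand": 0.0},
    {"slide": [-0.00074, 0.0063, 0], "turn": [0, 0, -6.6], "hand": 0.0},
    {"slide": [-0.00074, 0.0063, 0], "turn": [0, 0, -6.6], "hand": 0.0},
    {"slide": [-0.00074, 0.0063, 0], "turn": [0, 0, -6.6], "hand": 0.0},
    {"slide": [-0.00074, 0.0063, 0], "turn": [0, 0, -6.6], "hand": 0.0},
    {"slide": [-0.00074, 0.0063, 0], "turn": [0, 0, -6.6], "hand": 0.0},
    {"slide": [-0.00074, 0.0063, 0], "turn": [0, 0, -6.6], "hand": 0.0},
    {"slide": [-0.00074, 0.0063, 0], "turn": [0, 0, -6.6], "hand": 0.0},
    {"slide": [-0.00074, 0.0063, 0], "turn": [0, 0, -6.6], "hand": 0.0},
    {"slide": [0, 0, 0], "turn": [0, 0, 0], "hand": 0.0},
  ],
)

```text
time_s: 6.9
tool_pos: [0.5198, 0.1731, 0.1786]
tool_rot: [-1.393, -2.815, -0.004]
contact_force: [-3.1, 4.0, 0.8]
finger_gap: 0.0087
gripper_force: 27.2
```

```bash
python3 - <<'E'
from h import *
o,M=st();r=o["tool_pos"][:2]-[.4932,.2205];print(np.degrees(np.arctan2(r[1],r[0]))%360,np.hypot(*r), "F tool", M.T@o["contact_force"])
E
```

```text
t 6.9 pos [0.5198 0.1731 0.1786] yang 37.3 zax [ 0.     0.003 -1.   ] F [-3.1  4.   0.8] gap 0.0087 gf 27.2 q [-0.24  0.26 -0.17  1.66  0.04  1.23  0.24]
299.2561547507743 0.05436470112346067 F tool [ 5.05967247 -0.09880211 -0.82765782]
```

Request:
drive_tool(
  steps=[
    {"slide": [0, 0, 0], "turn": [0, 0, 0], "hand": 0.03},
    {"slide": [0, 0, 0], "turn": [0, 0, 0], "hand": 0.03},
    {"slide": [0, 0, 0], "turn": [0, 0, 0], "hand": 0.03},
    {"slide": [0, 0, -0.02], "turn": [0, 0, 0], "hand": 0.03},
    {"slide": [0, 0, -0.03], "turn": [0, 0, 0], "hand": 0.03},
    {"slide": [0, 0, -0.035], "turn": [0, 0, 0], "hand": 0.06},
    {"slide": [0, 0, -0.035], "turn": [0, 0, 0], "hand": 0.07},
    {"slide": [0, 0, 0], "turn": [0, 0, 0], "hand": 0.07},
    {"slide": [0, 0, 0], "turn": [0, 0, 0], "hand": 0.07},
  ],
)

```text
time_s: 7.65
tool_pos: [0.5207, 0.1704, 0.3006]
tool_rot: [1.404, 2.806, 0.006]
contact_force: [0.4, -1.2, -0.3]
finger_gap: 0.0703
gripper_force: 0.0
```

```bash
python3 - <<'E'
from h import *
s=bot.snapshot("wrist");cv2.imwrite("pics/w2.png",s["color"])
P=cloud(s);print(s["world_from_camera"][:3,3])
to([.4515,-.18,.298])
X,Y,Z=P[...,0],P[...,1],P[...,2];reg=(np.hypot(X-.493,Y-.219)<.08)
for lo,hi in [(.16,.175),(.178,.188),(.192,.208),(.215,.24)]:
    q=P[reg&(Z>lo)&(Z<hi)]
    if len(q)<5: print(lo,len(q));continue
    u=np.linalg.svd(q[:,:2]-q[:,:2].mean(0),full_matrices=False)[2]
    print(lo,len(q),q.mean(0).round(4),q.min(0).round(3),q.max(0).round(3),np.degrees(np.arctan2(u[0,1],u[0,0])).round(1))
E
```

```text
[0.47101327 0.23626599 0.44256105]
t 7.7 pos [0.52   0.17   0.2985] yang 36.8 zax [ 0.002  0.    -1.   ] F [-0.6 -0.  -1.2] gap 0.0702 gf 0.0 q [-0.24  0.2  -0.16  1.46  0.03  1.48  0.24]
slide [-2.391e-01 -2.646e-01  2.000e-04]
0.16 3635 [0.4882 0.2299 0.1691] [0.454 0.161 0.162] [0.533 0.282 0.175] -60.5
0.178 1026 [0.4926 0.2207 0.1816] [0.477 0.171 0.178] [0.525 0.237 0.188] -63.1
0.192 223 [0.5143 0.183  0.2002] [0.485 0.169 0.192] [0.525 0.229 0.208] -58.0
0.215 538 [0.4927 0.2216 0.2227] [0.485 0.213 0.215] [0.501 0.229 0.229] -34.4
```

View pics/w2.png

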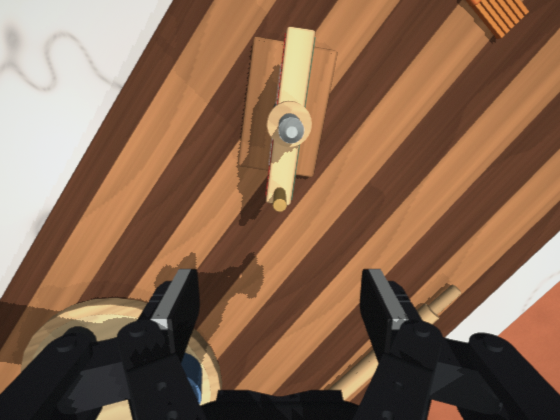

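The sign now lies parallel to the foot's long edges (peg at (200,280), shaft at (128,290)), and its measured direction of about -61° matches the foot's -62°. Next, over to the collar.

Request:
drive_tool(
  steps=[
    {"slide": [-0.0239, -0.0265, 0], "turn": [0, 0, 0], "hand": 0.07},
    {"slide": [-0.0239, -0.0265, 0], "turn": [0, 0, 0], "hand": 0.07},
    {"slide": [-0.0239, -0.0265, 0], "turn": [0, 0, 0], "hand": 0.07},
    {"slide": [-0.0239, -0.0265, 0], "turn": [0, 0, 0], "hand": 0.07},
    {"slide": [-0.0239, -0.0265, 0], "turn": [0, 0, 0], "hand": 0.07},
    {"slide": [-0.0239, -0.0265, 0], "turn": [0, 0, 0], "hand": 0.07},
    {"slide": [-0.0239, -0.0265, 0], "turn": [0, 0, 0], "hand": 0.07},
    {"slide": [-0.0239, -0.0265, 0], "turn": [0, 0, 0], "hand": 0.07},
    {"slide": [-0.0239, -0.0265, 0], "turn": [0, 0, 0], "hand": 0.07},
    {"slide": [-0.0239, -0.0265, 0], "turn": [0, 0, 0], "hand": 0.07},
    {"slide": [0, 0, 0.03], "turn": [0, 0, 0], "hand": 0.07},
    {"slide": [0, 0, 0.03], "turn": [0, 0, 0], "hand": 0.07},
  ],
)

```text
time_s: 8.7
tool_pos: [0.4505, -0.1832, 0.2371]
tool_rot: [1.412, 2.804, -0.0]
contact_force: [1.1, 1.0, -1.0]
finger_gap: 0.0701
gripper_force: 0.0
```

Request:
drive_tool(
  steps=[
    {"slide": [0, 0, 0], "turn": [0, 0, 0], "hand": 0.07},
    {"slide": [0, 0, 0], "turn": [0, 0, 0], "hand": 0.07},
  ],
)

```text
time_s: 8.87
tool_pos: [0.4497, -0.1794, 0.2359]
tool_rot: [-1.402, -2.805, 0.002]
contact_force: [0.8, -0.8, -0.4]
finger_gap: 0.0701
gripper_force: 0.0
```

```bash
python3 - <<'E'
from h import *
s=bot.snapshot("wrist");cv2.imwrite("pics/w3.png",s["color"])
P=cloud(s);print(s["world_from_camera"][:3,3])
X,Y,Z=P[...,0],P[...,1],P[...,2];q=P[(np.hypot(X-.4515,Y+.18)<.035)&(Z>.077)&(Z<.09)]
c,r=cv2.minEnclosingCircle(q[:,:2].astype(np.float32));print(len(q),c,r,q.mean(0))
to([c[0],c[1],.06])
q=P[(np.hypot(X-c[0],Y-c[1])<.09)&(Z>.055)&(np.hypot(X-c[0],Y-c[1])>.03)&(Z<.15)];print("near",len(q),q.min(0),q.max(0)) if len(q) else 0
E
```

```text
[ 0.40136445 -0.11361877  0.3783346 ]
1521 (0.4517551064491272, -0.17661961913108826) 0.02200474962592125 [ 0.45115295 -0.17588886  0.08303096]
t 8.9167 pos [ 0.4509 -0.1797  0.2378] yang 36.9 zax [-0.002  0.    -1.   ] F [ 1.3 -0.4  0.1] gap 0.0702 gf 0.0 q [ 0.18  0.08  0.15  1.73 -0.01  1.33  0.97]
slide [0.0017 0.0027 0.1778]
```

View pics/w3.png

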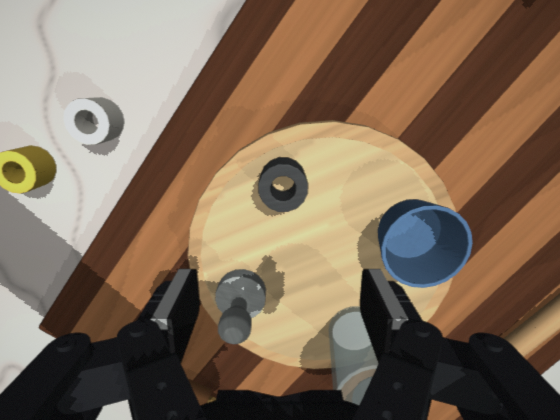

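The wrist view shows the dark collar at (185,283), with the white ring (120,90) and brass ring (170,25) off the board. Stamp and ramekin are clear of the finger lines. I'll descend, grip and lift.

Request:
drive_tool(
  steps=[
    {"slide": [0.0017, 0.0027, 0.03], "turn": [0, 0, 0], "hand": 0.07},
    {"slide": [0, 0, 0.03], "turn": [0, 0, 0], "hand": 0.07},
    {"slide": [0, 0, 0.03], "turn": [0, 0, 0], "hand": 0.07},
    {"slide": [0, 0, 0.03], "turn": [0, 0, 0], "hand": 0.07},
    {"slide": [0, 0, 0.03], "turn": [0, 0, 0], "hand": 0.07},
    {"slide": [0, 0, 0.02], "turn": [0, 0, 0], "hand": 0.07},
    {"slide": [0, 0, 0.011], "turn": [0, 0, 0], "hand": 0.07},
    {"slide": [0, 0, 0], "turn": [0, 0, 0], "hand": 0.07},
    {"slide": [0, 0, 0], "turn": [0, 0, 0], "hand": 0.03},
    {"slide": [0, 0, 0], "turn": [0, 0, 0], "hand": 0.03},
    {"slide": [0, 0, 0], "turn": [0, 0, 0], "hand": 0.03},
    {"slide": [0, 0, 0], "turn": [0, 0, 0], "hand": 0.03},
  ],
  grip_force=40,
)

```text
time_s: 9.92
tool_pos: [0.454, -0.1776, 0.0591]
tool_rot: [1.402, 2.807, 0.001]
contact_force: [-1.1, -0.0, 4.6]
finger_gap: 0.0426
gripper_force: 40.3
```

Request:
drive_tool(
  steps=[
    {"slide": [0, 0, 0], "turn": [0, 0, 0], "hand": 0.03},
    {"slide": [0, 0, 0], "turn": [0, 0, 0], "hand": 0.03},
  ],
)

```text
time_s: 10.08
tool_pos: [0.454, -0.1776, 0.0591]
tool_rot: [1.402, 2.807, 0.001]
contact_force: [-1.5, 0.4, 6.3]
finger_gap: 0.0425
gripper_force: 40.4
```

```bash
python3 - <<'E'
from h import *
to([.493,.221,.28])
E
```

```text
t 10.0833 pos [ 0.454  -0.1776  0.0591] yang 36.9 zax [ 0.004 -0.001 -1.   ] F [-1.5  0.4  6.3] gap 0.0425 gf 40.4 q [ 0.19  0.25  0.14  1.96 -0.04  0.93  0.99]
slide [ 0.2946  0.271  -0.2211]
```

Request:
drive_tool(
  steps=[
    {"slide": [0, 0, -0.02], "turn": [0, 0, 0], "hand": 0.03},
    {"slide": [0, 0, -0.033], "turn": [0, 0, 0], "hand": 0.03},
    {"slide": [0, 0, -0.033], "turn": [0, 0, 0], "hand": 0.03},
    {"slide": [0, 0, -0.033], "turn": [0, 0, 0], "hand": 0.03},
    {"slide": [0, 0, -0.033], "turn": [0, 0, 0], "hand": 0.03},
    {"slide": [0, 0, -0.033], "turn": [0, 0, 0], "hand": 0.03},
    {"slide": [0, 0, -0.033], "turn": [0, 0, 0], "hand": 0.03},
  ],
)

```text
time_s: 10.67
tool_pos: [0.4522, -0.1771, 0.2781]
tool_rot: [1.403, 2.808, 0.001]
contact_force: [-0.2, -0.7, -1.9]
finger_gap: 0.0428
gripper_force: 41.3
```

Request:
drive_tool(
  steps=[
    {"slide": [0.0145, 0.0135, 0], "turn": [0, 0, 0], "hand": 0.03},
    {"slide": [0.025, 0.023, 0], "turn": [0, 0, 0], "hand": 0.03},
    {"slide": [0.025, 0.023, 0], "turn": [0, 0, 0], "hand": 0.03},
    {"slide": [0.025, 0.023, 0], "turn": [0, 0, 0], "hand": 0.03},
    {"slide": [0.025, 0.023, 0], "turn": [0, 0, 0], "hand": 0.03},
    {"slide": [0.025, 0.023, 0], "turn": [0, 0, 0], "hand": 0.03},
    {"slide": [0.025, 0.023, 0], "turn": [0, 0, 0], "hand": 0.03},
    {"slide": [0.025, 0.023, 0], "turn": [0, 0, 0], "hand": 0.03},
    {"slide": [0.025, 0.023, 0], "turn": [0, 0, 0], "hand": 0.03},
    {"slide": [0.025, 0.023, 0], "turn": [0, 0, 0], "hand": 0.03},
    {"slide": [0.025, 0.023, 0], "turn": [0, 0, 0], "hand": 0.03},
    {"slide": [0.014, 0.013, 0], "turn": [0, 0, 0], "hand": 0.03},
  ],
)

```text
time_s: 11.67
tool_pos: [0.4896, 0.2042, 0.2762]
tool_rot: [1.398, 2.813, 0.004]
contact_force: [-0.5, 1.7, -1.3]
finger_gap: 0.0425
gripper_force: 41.3
```

Request:
drive_tool(
  steps=[
    {"slide": [0.014, 0.013, 0], "turn": [0, 0, 0], "hand": 0.03},
    {"slide": [0, 0, 0], "turn": [0, 0, 0], "hand": 0.03},
    {"slide": [0, 0, 0], "turn": [0, 0, 0], "hand": 0.03},
    {"slide": [0, 0, 0], "turn": [0, 0, 0], "hand": 0.03},
  ],
)

```text
time_s: 12.0
tool_pos: [0.4925, 0.2178, 0.2756]
tool_rot: [1.405, 2.809, 0.0]
contact_force: [0.6, -0.0, -0.6]
finger_gap: 0.0425
gripper_force: 41.3
```

```bash
python3 - <<'E'
from h import *
o,M=st();p=o["tool_pos"]
for n in ["wrist","scene","side"]:
    s=bot.snapshot(n);cv2.imwrite(f"pics/{n}4.png",s["color"]);P=cloud(s);X,Y,Z=P[...,0],P[...,1],P[...,2]
    L=(P-p)@M  # tool frame
    np.savez(f"{n}4.npz",**{k:v for k,v in s.items() if isinstance(v,np.ndarray)})
    m=(abs(L[...,0])<.028)&(abs(L[...,1])<.019)&(L[...,2]>-.035)&(L[...,2]<.025); q=L[m]
    print(n,len(q)); 
    if len(q)>5: print("tool-frame min/max/mean",q.min(0).round(4),q.max(0).round(4),q.mean(0).round(4))
    reg=(np.hypot(X-.493,Y-.221)<.03)
    q=P[reg&(Z>.19)&(Z<.232)]
    if len(q)>5: print("shaft",len(q),q.min(0).round(4),q.max(0).round(4),q.mean(0).round(4))
    for d in bot.look_for(s,"collar")[:3]: print(d["p"],d["position"])
ims=[]
for n in ["scene","side"]:
    s=np.load(f"{n}4.npz");K=s["camera_matrix"];T=s["world_from_camera"];v=T[:3,:3].T@(np.array([.493,.221,.23])-T[:3,3]);c=int(K[0,0]*v[0]/-v[2]+K[0,2]);r=int(K[1,1]*-v[1]/-v[2]+K[1,2])
    ims.append(cv2.resize(s["color"][r-45:r+45,c-30:c+30],(400,600),interpolation=cv2.INTER_CUBIC))
cv2.imwrite("pics/crop4.png",np.hstack(ims))
E
```

```text
t 12.0 pos [0.4925 0.2178 0.2756] yang 36.9 zax [ 0.001 -0.    -1.   ] F [ 0.6 -0.  -0.6] gap 0.0425 gf 41.3 q [-0.29  0.19 -0.22  1.53  0.04  1.43  0.13]
wrist 10651
tool-frame min/max/mean [-0.02  -0.019 -0.026] [0.0241 0.019  0.0117] [ 0.0056  0.0003 -0.0172]
shaft 503 [0.4851 0.2174 0.19  ] [0.4985 0.2295 0.2254] [0.4896 0.226  0.2098]
0.93 [290.3, 279.6]
scene 216
tool-frame min/max/mean [-0.0228 -0.0189 -0.0318] [0.0216 0.019  0.0106] [-0.0068  0.0005 -0.0154]
shaft 47 [0.4882 0.2107 0.1906] [0.5032 0.2258 0.2296] [0.4967 0.217  0.2123]
0.76 [153.2, 338.1]
0.74 [210.2, 156.2]
0.43 [211.1, 186.2]
side 130
tool-frame min/max/mean [-0.0243 -0.0189 -0.0346] [0.0194 0.0189 0.0129] [-0.0114 -0.0018 -0.014 ]
shaft 50 [0.4845 0.2068 0.1908] [0.5008 0.2198 0.2312] [0.4912 0.2133 0.2097]
0.81 [338.8, 244.2]
0.72 [136.4, 249.0]
0.61 [367.6, 246.5]
```

View pics/crop4.png

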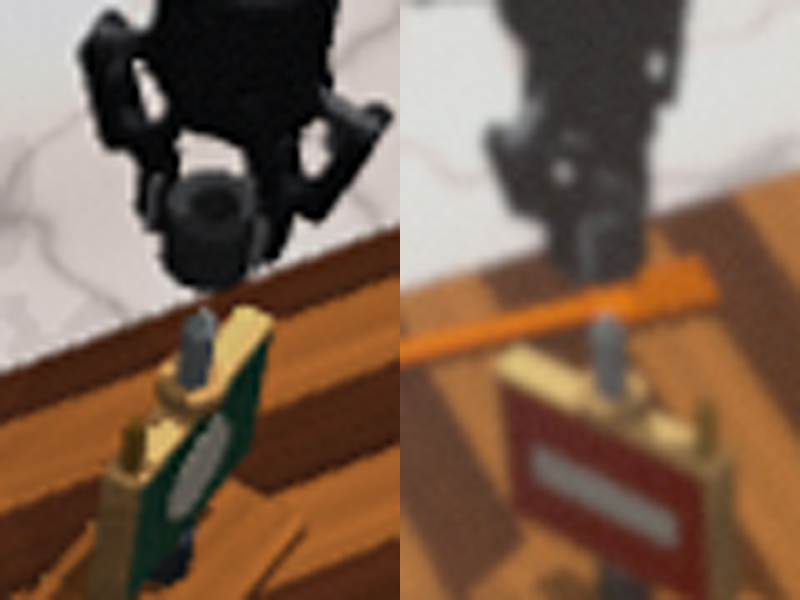

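View pics/wrist4.png

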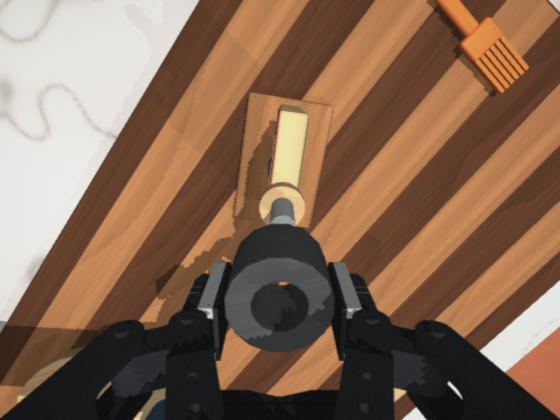

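Collar held upright, about 35 mm above the shaft tip. The sign shows green outward (scene) and red to the robot (side), and in the wrist view the collar is at (290,279). I shift 2 mm along the tool's y and descend in stages.

Request:
drive_tool(
  steps=[
    {"slide": [0.0003, 0.0023, 0], "turn": [0, 0, 0], "hand": 0.03},
    {"slide": [0, 0, 0.02], "turn": [0, 0, 0], "hand": 0.03},
    {"slide": [0, 0, 0.015], "turn": [0, 0, 0], "hand": 0.03},
    {"slide": [0, 0, 0.008], "turn": [0, 0, 0], "hand": 0.03},
    {"slide": [0, 0, 0.005], "turn": [0, 0, 0], "hand": 0.03},
    {"slide": [0, 0, 0], "turn": [0, 0, 0], "hand": 0.03},
  ],
)

```text
time_s: 12.8
tool_pos: [0.4936, 0.22, 0.2259]
tool_rot: [-1.404, -2.809, 0.002]
contact_force: [-0.1, -0.2, -2.5]
finger_gap: 0.0426
gripper_force: 41.3
```

```bash
python3 - <<'E'
from h import *
o,M=st();print(M.T@o["contact_force"],o["torque"]);to([.4942,.2194,.1935])
E
```

```text
t 12.8 pos [0.4936 0.22   0.2259] yang 36.9 zax [-0.002 -0.001 -1.   ] F [-0.1 -0.2 -2.5] gap 0.0426 gf 41.3 q [-0.29  0.22 -0.22  1.6   0.05  1.33  0.13]
[-0.06190645 -0.18409285  2.54137552] [-0.01819692 -0.01641891  0.01668354]
t 12.8 pos [0.4936 0.22   0.2259] yang 36.9 zax [-0.002 -0.001 -1.   ] F [-0.1 -0.2 -2.5] gap 0.0426 gf 41.3 q [-0.29  0.22 -0.22  1.6   0.05  1.33  0.13]
slide [-0.0009  0.0002  0.0324]
```

Bottom is about 12 mm below the tip with no contact force. Continuing.

Request:
drive_tool(
  steps=[
    {"slide": [0, 0, 0.01], "turn": [0, 0, 0], "hand": 0.03},
    {"slide": [0, 0, 0.01], "turn": [0, 0, 0], "hand": 0.03},
    {"slide": [0, 0, 0.007], "turn": [0, 0, 0], "hand": 0.03},
    {"slide": [0, 0, 0.003], "turn": [0, 0, 0], "hand": 0.03},
    {"slide": [0, 0, 0.0015], "turn": [0, 0, 0], "hand": 0.03},
    {"slide": [0, 0, 0], "turn": [0, 0, 0], "hand": 0.03},
  ],
)

```text
time_s: 13.3
tool_pos: [0.4938, 0.2202, 0.195]
tool_rot: [-1.404, -2.81, 0.001]
contact_force: [0.2, 0.1, -1.1]
finger_gap: 0.0424
gripper_force: 41.3
```

```bash
python3 - <<'E'
from h import *
o,M=st();print(M.T@o["contact_force"],o["torque"])
E
```

```text
t 13.3 pos [0.4938 0.2202 0.195 ] yang 36.9 zax [-0.001 -0.    -1.   ] F [ 0.2  0.1 -1.1] gap 0.0424 gf 41.3 q [-0.29  0.23 -0.22  1.65  0.05  1.26  0.12]
[1.75652436e-04 2.37464226e-01 1.09369138e+00] [-0.0153619   0.00223907  0.03631568]
```

Request:
drive_tool(
  steps=[
    {"slide": [0, 0, 0.001], "turn": [0, 0, 0], "hand": 0.03},
    {"slide": [0, 0, 0.001], "turn": [0, 0, 0], "hand": 0.03},
    {"slide": [0, 0, 0], "turn": [0, 0, 0], "hand": 0.03},
    {"slide": [0, 0, 0], "turn": [0, 0, 0], "hand": 0.046},
    {"slide": [0, 0, 0], "turn": [0, 0, 0], "hand": 0.05},
    {"slide": [0, 0, 0], "turn": [0, 0, 0], "hand": 0.058},
    {"slide": [0, 0, 0], "turn": [0, 0, 0], "hand": 0.064},
    {"slide": [0, 0, 0], "turn": [0, 0, 0], "hand": 0.064},
    {"slide": [0, 0, -0.02], "turn": [0, 0, 0], "hand": 0.064},
    {"slide": [0, 0, -0.03], "turn": [0, 0, 0], "hand": 0.064},
    {"slide": [0, 0, -0.035], "turn": [0, 0, 0], "hand": 0.064},
    {"slide": [0, 0, -0.035], "turn": [0, 0, 0], "hand": 0.064},
  ],
)

```text
time_s: 14.3
tool_pos: [0.4934, 0.22, 0.3144]
tool_rot: [-1.403, -2.81, 0.001]
contact_force: [1.4, 0.8, -0.2]
finger_gap: 0.0642
gripper_force: 0.0
```

```bash
python3 - <<'E'
from h import *
st();s=bot.snapshot("wrist");P=cloud(s);X,Y,Z=P[...,0],P[...,1],P[...,2];d=np.hypot(X-.493,Y-.221)
cv2.imwrite("pics/w5.png",s["color"])
q=P[(d<.03)&(Z>.205)&(Z<.2225)];c,r=cv2.minEnclosingCircle(q[:,:2].astype(np.float32));print(c,r,np.median(q[:,2]),np.percentile(q[:,2],[5,95]))
q=P[(d<.09)&(Z>.163)&(Z<.175)];u=np.linalg.svd(q[:,:2]-q[:,:2].mean(0),full_matrices=False)[2];print(np.degrees(np.arctan2(u[0,1],u[0,0])))
E
```

```text
t 14.3 pos [0.4934 0.22   0.3144] yang 36.9 zax [-0.001 -0.    -1.   ] F [ 1.4  0.8 -0.2] gap 0.0642 gf 0.0 q [-0.29  0.19 -0.22  1.45  0.04  1.52  0.13]
(0.4933865964412689, 0.2227802276611328) 0.02206379920244217 0.21718039034730102 [0.20924518 0.21917581]
-60.62896293491065
```

View pics/w5.png

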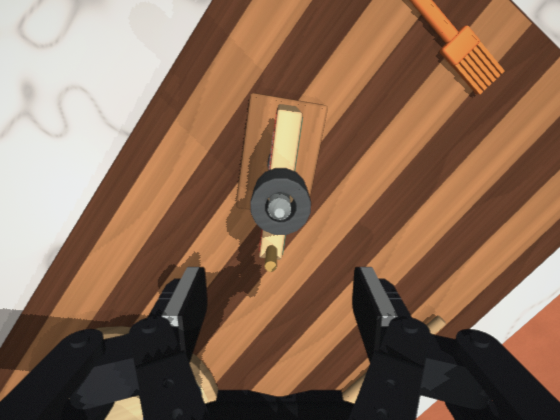

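The collar sits flat around the shaft at (205,280): its top is at 0.218 as expected and it is centred within 2 mm. The sign is square with the foot and the gripper is clear, so I'm handing in.

```bash
python3 -c "
from workcell import bot
print(bot.sign_off())"
```

```text
the job is handed in; nothing more can be done
None
```

The sign is turned half round with its green face out, square with the foot to within a couple of degrees; the dark steel collar sits flat on the hub, and the job is handed in (no verdict was returned).

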